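# Put the card terminal back in its charging tray

## Robot

A 7-joint arm with a two-finger parallel gripper is mounted at the origin on the work surface. World frame = base frame: x ahead of the robot, y to its left, z up, the work surface at z = 0. Lengths are in m, angles in rad, forces in N, time in s.
With the tool pointing down it reaches from about 0.4 to 0.85 m from the base axis. Payload 4.5 kg.
Tool frame: the origin (TCP) lies at the very end of the fingers, on their centre line; the grasp point (between the pads) lies 19 mm behind it (r.grip_depth is the distance from the TCP to the grasp point, in m); z points along the fingers, x is the direction in which the jaws open and shut, and the axes are right-handed (so a half turn about z gives the same grasp; the last joint's range is limited). The gripper opens to 88 mm and grips with 3 to 60 N. Pads are 18 mm wide; open, the fingers measure 123 mm over their backs; the gripper's body (75 mm by 187 mm) begins 45 mm behind the grasp point.
Start: joints at [1.238, 0.689, -0.195, 1.565, 0.157, 0.902, -0.215], TCP at [0.224, -0.583, 0.239] pointing down, gripper open.
Joint ranges: [-3.01, 3.01], [-0.46, 2.08], [-1.47, 1.51], [0.13, 2.56], [-1, 4.14], [0.04, 2.09], [-2.66, 2.66]. Speed limits (rad/s): [2.57, 2.57, 3.14, 3.14, 3.14, 3.14, 3.14].

## Interface

Orientations are given as a unit quaternion [x, y, z, w].
In Python, from plant import r gives the robot as it stands. The module is installed in compiled form; this text tells all that it offers.
- The arm moves only by the shell command python3 -m jog 'ROWS' [FORCE]. ROWS is JSON, a list of rows, each a list of 5 numbers: the shift along the tool's x, y, z in units of 1 m (1.0 is 1 m), then the turn about the tool's z in units of 360 degrees (1.0 is 360 degrees), then the closure, from 0 (fully open) to 1 (shut). In form: [[dx, dy, dz, yaw, fingers], ...]. A call has 1 to 20 rows; each row shifts and turns the commanded pose from where the row before left it, along the tool's axes as they then stand; what a row does not reach is not made up. A row lasts 1/10 s, in which the tool goes at most 50 mm and 8.59 degrees, less where a joint would pass 70% of its speed; a pose out of reach is approached as far as the arm can. A call with a number of a shift or a turn outside -1 to 1 is refused whole. A call with a gripper value outside its range is refused whole. The fingers move at their own pace and stop on an object; FORCE is the grip in N (left out, the last holds). Time passes only in rows, so rows that do not move let the fingers close. It gives the time, the measured TCP pose, the force and the opening at its end, in the units of the state.
- r.get_state(): the state, without advancing time (a new reading comes with each control period).
- r.snapshot(name): name is "side" or "top" or "wrist"; returns the picture (480x640x3 uint8, red, green, blue); there is no depth.
- r.get_calibration(name): a dict with "mtx" (3x3 intrinsics, pixels), "dist" ([k1, k2, p1, p2, k3] as OpenCV has them; the pictures are not rectified), "R" (3x3) and "t" (3): a world point X has camera coordinates R X + t. Camera axes: x right, y down, z forward; pixel columns grow to the right and rows downward; lengths in m; the calibration is good to about 2 mm. A picture is of the moment at which its call begins: read the wrist's pose just before it. get_calibration takes no time and is no camera call; for the wrist camera it gives the pose at the moment of the call.
- r.finish_job(): hands the job in, once; it reports no verdict.
Trained networks look in the newest picture that a camera, given by its name, has taken for a name from the list of things; names that differ only in an ending like _2 or _b are one class to them, and where a whole thing is asked for, a point or a joint stands for the part that bears it (a point fixed in the world has none). Each returns a list of dicts, best first, with "score" (0 to 1); they miss things now and then, are a little off and sometimes report something else, mostly with a low value. They report only what shows in the picture. A call takes as long as a camera call. They do not tell look-alikes from the thing itself.
- r.cut_out(thing, camera): "pixels" (480x640 bool, what is visible of it) and "rect" ([left, top, right, bottom] in pixels, round what is visible of it).
The state is a dict: "clock": time; "q": joint angles; "qd": joint speeds; "joint_torque": joint torques, N m; "tool_pos": TCP position; "eef_rot": TCP orientation; "contact_force": force on the tool from outside, world axes, zero at the start; "moment": the same for the moment, N m; "opening": opening from 0.0 (shut) to 1.0 (fully open).
Only numpy, scipy, OpenCV 4.12 (cv2) and the standard library are available. Lean on these libraries where they do the work, as an engineer would, in place of code of your own. Each camera call takes 0.05 s, during which the arm holds its last target.

## Task

One of the ticket desk's two card terminals has been left lying on the desk. Put it back in the free bay of the charging tray: rest its nose (the screen end) on that bay's entry ramp and let go of it there, then push it from behind up the ramp and over the raised sill until it is fully home, lying flat with its tail dropped down behind the sill. Leave the other terminal and everything else on the desk as they are.

Things in the scene. Friction and masses are not known exactly. Their poses are not given: they have to be found in the camera images.
- terminal_mid (a point): Centre (half-way up) of the loose card terminal to put away: a white and grey hand-held payment terminal, a plain block 140 mm long (x), 60 mm wide (y), 30 mm thick (z up), about 320 g, lying face up on the desk. Screen in the half towards the nose (+x), 12 keys towards the tail (-x). Pinch it across its width; push on its tail end face, which is upright.
- terminal_nose (a point): Middle of the nose end face of that terminal, 70 mm along +x from its centre, 15 mm above its underside. This end goes into the bay first.
- bay (a point): Home point on the floor of the tray's free bay (black liner), 6 mm above the desk. x points level into the bay, the way the terminal is pushed; y across; z up. A home terminal's centre is 15 mm above it and within 3 mm of it along x and y. The floor runs level from the sill's inner edge, 73 mm before it, to the back stop 73 mm beyond it: 6 mm of play for a home terminal.
- sill (a point): Middle of the free bay's sill, on its flat top: a ridge across the bay, 12 mm above the desk, 5 mm wide along the bay, 75.5 mm before the home point (axes as bay). On the bay side it drops 6 mm straight to the floor; on the near side it meets the top of the entry ramp.
- ramp_foot (a point): Foot of the free bay's entry ramp, on the desk, mid-width, 133 mm before the home point (axes as bay). From here the ramp rises 12 mm in 55 mm to the sill. The bay is 66 mm wide between upright walls, 8 mm thick, 34 mm high. The middle wall begins 21 mm past this foot, the outer one (flared outwards) 2 mm past it. Beside a terminal in the bay there is no room for fingers.
- dock: The charging tray: grey plastic, fixed, two equal open-topped bays, bay centre lines at y = +37 and -37 mm; 164 mm wide, 235 mm long. Origin on the desk on its centre line, 3 mm short of the home points; x points into the bays. A hood with the contacts covers the last 18 mm of each bay, 35 mm above the bay floor; its top, 52 mm above the desk, is the highest part. Either bay may be free.
- docked: The other card terminal, of the same kind, already home in the other bay (loose, 320 g). Origin at the centre of its underside. Leave it where it is.
- calculator: Black desk calculator, 135 x 80 x 16 mm, lying on the desk near the loose terminal. Origin at the centre of its underside. Bystander.
- can: Drinks can, diameter 66 mm, 122 mm tall, standing. Origin at the centre of its underside. Bystander.
- cup: Translucent plastic cup, diameter 80 mm at the rim, 100 mm tall, standing empty. Origin at the centre of its underside. Bystander.
- sanitizer: Hand gel bottle with pump, diameter 66 mm, 185 mm tall, standing. Origin at the centre of its underside. Bystander.
- stapler: Black and steel stapler, 150 x 36 x 56 mm, standing on its base. Origin at the centre of its underside. Bystander.
- ticket_roll: Roll of paper tickets lying flat, diameter 96 mm, 45 mm high. Origin at the centre of its underside. Bystander.
- marker: White marker pen with black cap, 135 mm long, 17 mm thick, lying on the desk. Origin under the middle. Bystander.
Mind the look-alikes: they are no part of the job. What is shaped like the part that bears terminal_mid but blue or yellow is not meant.

How it is judged:
On the way:
1. the terminal rests in line with the free bay, nose on the entry ramp, let go (x of terminal_nose in the frame of bay between -0.133 and 0 m and y of terminal_mid in the frame of bay between -0.025 and 0.025 m and angle between the x axis of terminal_mid and the x axis of bay, either way round below 0.3 rad and angle between terminal_mid's own z axis and vertical below 0.25 rad and contact force between the fingers and terminal below 0.1 N), for 0.2 s.
At the end, for the whole second after the job is handed in: The terminal lies at rest in the free bay, nose first and flat on the bay floor (centre within 2 mm of its home height, tilt under 0.03 rad), its tail down behind the sill (nose within about 8 mm of its home place along the bay, centre within 6 mm across it), and it has been let go (x of terminal_nose in the frame of bay between 0.062 and 0.078 m and y of terminal_mid in the frame of bay between -0.006 and 0.006 m and z of terminal_mid in the frame of bay between 0.012 and 0.0168 m and angle between terminal_mid's own z axis and vertical below 0.03 rad and linear speed of terminal below 0.01 m/s); the robot touches nothing.
It fails at once if the other terminal is displaced by more than 15 mm (distance of docked from where it was at the start of the episode above 0.015 m).
It fails at once if a bystander is shoved more than 30 mm or knocked over (distance of any of calculator, can, cup, sanitizer, stapler, ticket_roll, marker from where it was at the start of the episode above 0.03 m).
It also fails if it takes over 48 s, if anything falls off the work surface, if the arm or the gripper's body presses on something with over 40 N, if the wrist force passes 120 N, or if a joint passes its speed limit or range.

## Working session

There is one attempt and no reset: what is moved stays moved. The work goes in short steps, Python scripts to look and compute and a shell command to move; the robot and the scene stay as the last step left them, time stands still between calls to the robot, and variables do not carry over. Pictures are saved under pics/ and viewed, and the job is handed in when it is done.

```bash
mkdir -p pics
python3 - <<'E'
from plant import r
import cv2
s=r.get_state();print(s)
for n in("top","side","wrist"):
    im=r.snapshot(n);cv2.imwrite(f"pics/{n}0.png",im[:,:,::-1]);c=r.get_calibration(n);print(n,c)
E
```

```text
{'clock': 0.0, 'q': array([ 1.23782305,  0.68999842, -0.1945136 ,  1.56632091,  0.15732718,
        0.90252004, -0.21508594]), 'qd': array([-0.00088218,  0.00108734,  0.00096582, -0.00056169,  0.00109049,
        0.00011743,  0.00085084]), 'joint_torque': array([ 1.30427202e-04, -5.27564478e+01, -1.26684878e+00, -1.53427380e+01,
       -5.26439014e-02,  6.68444205e-03,  1.63607724e-04]), 'tool_pos': array([ 0.22384875, -0.58286431,  0.23790719]), 'eef_rot': array([ 8.24229565e-01, -5.66255037e-01, -8.04760442e-04, -4.58069686e-04]), 'contact_force': array([-0.34137053, -0.19571649,  0.01346916]), 'moment': array([-0.05042854, -0.04798049,  0.01912436]), 'opening': 0.9986917238076325}
top {'mtx': array([[443.75903688,   0.        , 325.24505496],
       [  0.        , 443.75903688, 234.65965061],
       [  0.        ,   0.        ,   1.        ]]), 'dist': array([0.0129462, 0.       , 0.       , 0.       , 0.       ]), 'R': array([[ 0.01121543, -0.99990153, -0.00843519],
       [-0.98507334, -0.00959923, -0.17186731],
       [ 0.17176942,  0.01023685, -0.98508399]]), 't': array([-0.06
[... 272 characters left out ...]
0.        ]), 'R': array([[-0.9908956 , -0.13301966,  0.020777  ],
       [-0.0967284 ,  0.59605031, -0.79709952],
       [ 0.09364577, -0.79185213, -0.6034904 ]]), 't': array([0.48559968, 0.12647278, 0.90808527])}
wrist {'mtx': array([[333.19707295,   0.        , 321.55810059],
       [  0.        , 333.19707295, 237.43293996],
       [  0.        ,   0.        ,   1.        ]]), 'dist': array([0.01683838, 0.        , 0.        , 0.        , 0.        ]), 'R': array([[ 3.58272882e-01, -9.33616610e-01, -7.53686789e-04],
       [-8.98537311e-01, -3.45030281e-01,  2.71265195e-01],
       [-2.53517737e-01, -9.65097476e-02, -9.62504351e-01]]), 't': array([-0.62461954, -0.03594491,  0.38850434])}
```

View pics/top0.png

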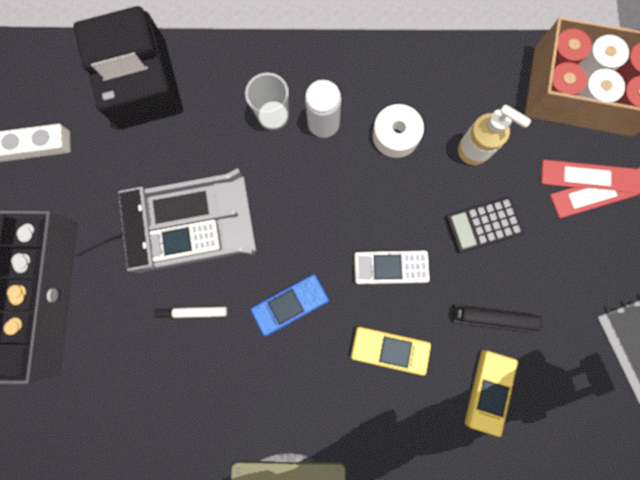

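View pics/side0.png

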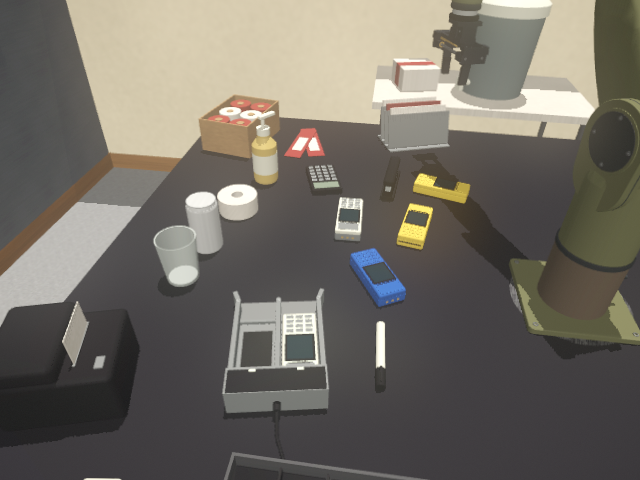

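Candidates in the top view are white (392,267), white docked (185,240), blue (290,305), yellow (391,351) and yellow (492,393). The loose white one at (392,267) fits: it is white and grey, lies on the desk, and its screen points left towards the tray. I'll confirm that in enlarged crops.

```bash
cat > h.py <<'E'
from plant import r
import cv2,numpy as np
def proj(n,P,c=None):
    c=c or r.get_calibration(n)
    rv=cv2.Rodrigues(c["R"])[0]
    return cv2.projectPoints(np.float64(P).reshape(-1,3),rv,c["t"],c["mtx"],c["dist"])[0].reshape(-1,2)
def back(n,uv,z,c=None):
    c=c or r.get_calibration(n)
    p=cv2.undistortPoints(np.float64(uv).reshape(-1,1,2),c["mtx"],c["dist"]).reshape(-1,2)
    d=np.c_[p,np.ones(len(p))]@c["R"]; o=-c["R"].T@c["t"]
    return o+d*((np.broadcast_to(z,len(p))-o[2])/d[:,2])[:,None]
E
python3 - <<'E'
from h import *
for n in("top","side"):
  im=r.snapshot(n)
  for t in("terminal_mid","dock","docked"):
    for k,o in enumerate(r.cut_out(t,n)):
        m=o["pixels"].astype(np.uint8);print(n,t,round(o["score"],2),o["rect"],cv2.minAreaRect(cv2.findNonZero(m)) if m.any() else 0)
        np.save(f"pics/{n}_{t}_{k}.npy",m)
im=cv2.imread("pics/top0.png")
a=cv2.resize(im[160:280,110:265],None,fx=5,fy=5,interpolation=cv2.INTER_CUBIC);cv2.imwrite("pics/cdock.png",a)
a=cv2.resize(im[235:300,340:445],None,fx=7,fy=7,interpolation=cv2.INTER_CUBIC);cv2.imwrite("pics/cterm.png",a)
im=cv2.imread("pics/side0.png")
a=cv2.resize(im[280:420,210:345],None,fx=4,fy=4,interpolation=cv2.INTER_CUBIC);cv2.imwrite("pics/cdocks.png",a)
E
```

```text
top terminal_mid 0.75 [252.4, 271.6, 331.5, 338.2] ((289.72161865234375, 304.5297546386719), (31.86835289001465, 73.9782485961914), 62.10273361206055)
top terminal_mid 0.73 [461.3, 351.1, 516.3, 434.8] ((491.1651306152344, 392.30010986328125), (40.29097366333008, 80.34717559814453), 14.444034576416016)
top terminal_mid 0.62 [349.0, 324.9, 430.6, 373.1] ((390.94140625, 350.1075744628906), (75.16944885253906, 32.67212677001953), 12.63336181640625)
top terminal_mid 0.56 [353.4, 249.8, 428.6, 284.4] ((391.8195495605469, 267.06097412109375), (31.514591217041016, 74.16267395019531), 88.69805145263672)
top dock 0.81 [76.8, 169.7, 254.5, 270.6] ((162.0187225341797, 224.61700439453125), (86.77629089355469, 177.1863555908203), 80.90972137451172)
top dock 0.55 [448.2, 197.5, 522.4, 251.3] ((484.1729736328125, 224.06214904785156), (41.53962707519531, 70.72764587402344), 72.89727020263672)
top docked 0.64 [148.6, 220.1, 216.8, 261.1] ((185.02291870117188, 240.6174774169922), (32.437068939208984, 71.09822082519531), 78.95906829833984)
side terminal_mid 0.92 [396.0, 203.5, 435.1, 247.2] ((414.3879699707031, 226.32861328125), (28.58077049255371, 45.10523223876953), 15.64224624633789)
side terminal_mid 0.91 [415.3, 174.6, 469.3, 201.5] ((441.0707092285156, 188.16055297851562), (55.842674255371094, 20.10988998413086), 11.768289566040039)
side terminal_mid 0.61 [352.9, 246.4, 405.1, 308.2] ((377.1861572265625, 276.873046875), (63.394161224365234, 31.396635055541992), 55.7131233215332)
side terminal_mid 0.56 [334.3, 197.4, 366.8, 242.7] ((348.9878234863281, 219.1097412109375), (26.72443199157715, 42.6265754699707), 6.340191841125488)
side dock 0.6 [222.7, 289.1, 324.1, 459.1] ((274.8082580566406, 374.9376525878906), (168.58944702148438, 106.86750793457031), 88.02507019042969)
side docked 0.81 [283.9, 313.0, 321.1, 369.5] ((299.4530334472656, 339.0743103027344), (51.66755294799805, 36.06244659423828), 88.60282135009766)
```

View pics/cdock.png

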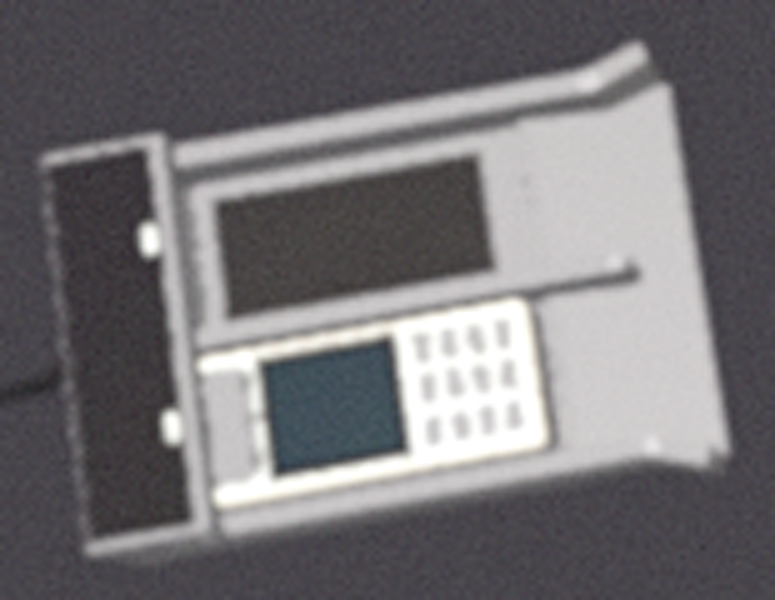

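View pics/cterm.png

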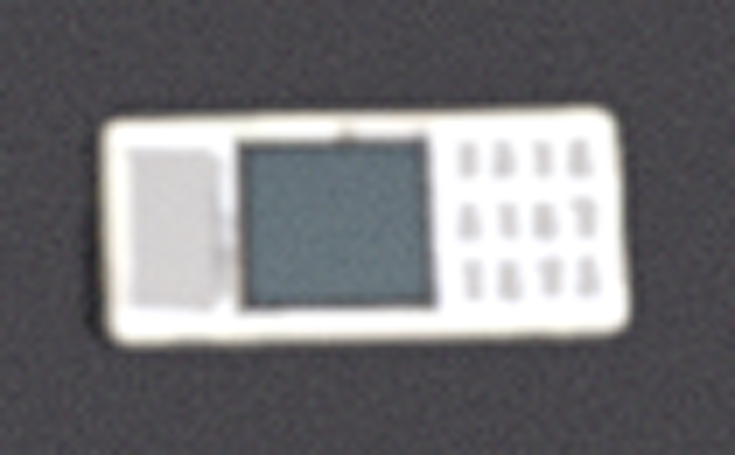

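View pics/cdocks.png

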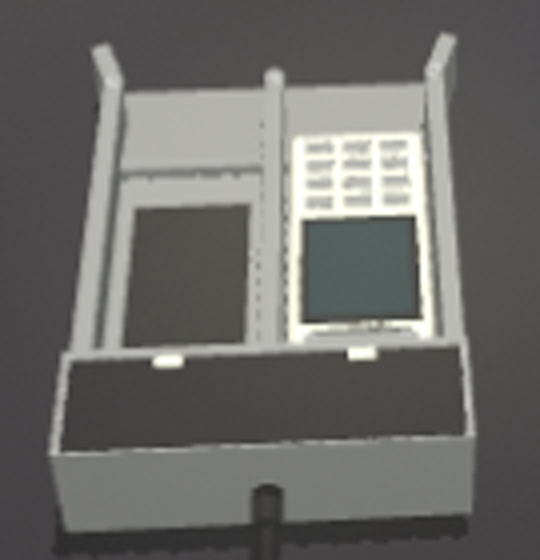

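The loose white terminal at (392,267) is confirmed, with its nose to the left. The free bay is the upper one in the top view, with the black liner at about (180,208). Next I'll fit the dock and terminal poses.

```bash
cat > fit.py <<'E'
from h import *
from scipy.optimize import least_squares
def cv(p,s,o): return (np.array(p)+.5)/s-.5+np.array(o)
C={n:r.get_calibration(n) for n in("top","side")}
def T(p,P): 
    c,s=np.cos(p[2]),np.sin(p[2]);P=np.atleast_2d(P)
    return np.c_[p[0]+c*P[:,0]-s*P[:,1],p[1]+s*P[:,0]+c*P[:,1],P[:,2]]
mm=1e-3
obs=[("top",cv((42,158),5,(110,160)),(105,-82,52)),("top",cv((165,135),5,(110,160)),(58,-82,52)),
("top",cv((88,553),5,(110,160)),(105,82,52)),("top",cv((212,528),5,(110,160)),(58,82,52)),
("side",cv((50,453),4,(210,280)),(105,-82,52)),("side",cv((475,437),4,(210,280)),(105,82,52)),
("side",cv((66,354),4,(210,280)),(58,-82,52)),("side",cv((467,340),4,(210,280)),(58,82,52)),
("top",cv((636,268),5,(110,160)),(-109,0,34)),]
def f(p,o=obs): return np.concatenate([proj(n,T(p,np.array(P)*mm),C[n])[0]-uv for n,uv,P in o])
p0=[.55,.45,1.5]
if __name__=="__main__":
  for sel in(obs,[o for o in obs if o[0]=="top"],[o for o in obs if o[0]=="side"]):
    s=least_squares(f,p0,args=(sel,),loss="soft_l1");print("dock",s.x,np.round(f(s.x,sel).reshape(-1,2),1).tolist())
  s=least_squares(f,p0,loss="soft_l1").x
  # terminal: fit silhouettes
  B=np.array([[a,b,c] for a in(-70,70) for b in(-30,30) for c in(0,30)])*mm
  def sil(n,p):
    h=cv2.convexHull(proj(n,T(p,B),C[n]).astype(np.float32))
    return cv2.minAreaRect(h),h
  def fm(p,obsT):
    return sum(0 for _ in obsT)
  tt=cv([(106,118),(612,106),(628,332),(114,345)],7,(340,235))
  P=np.array([[70,-30,30],[-70,-30,30],[-70,30,30],[70,30,30]])*mm
  g=lambda p:(proj("top",T(p,P),C["top"])-tt).ravel()
  t=least_squares(g,[.45,-.1,1.57]).x;print("term top",t,np.round(g(t),1))
  # mask IoU fit using both
  from scipy.optimize import minimize
  def iou(p,n,m):
    h=sil(n,p)[1]; q=np.zeros((1920,2560),np.uint8) 
    cv2.fillConvexPoly(q,np.round(h*4+1.5).astype(int),1)
    q=cv2.resize(q.astype(np.float32),(640,480),interpolation=cv2.INTER_AREA)
    return 1-np.minimum(q,m).sum()/np.maximum(q,m).sum()
  for nn in(("top",),("side",),("top","side")):
    M={n:np.load(f"pics/{n}_terminal_mid_3.npy") for n in nn}
    o=minimize(lambda p:sum(iou(p,n,M[n]) for n in nn),t,method="Nelder-Mead",options=dict(initial_simplex=[t,t+[.008,0,0],t+[0,.008,0],t+[0,0,.06]]))
    print(nn,o.x,o.fun)
  np.save("dock.npy",s)
  bay=T(s,np.array([3,-37,6])*mm);print("bay",bay,"foot",T(s,np.array([-130,-37,0])*mm))
  im=cv2.imread("pics/top0.png");
  im2=cv2.imread("pics/side0.png")
  for n,I in(("top",im),("side",im2)):
    for L in([(-130,-82,0),(-130,82,0)],[(-75,-4,12),(-75,-70,12)],[(-70,-4,6),(-70,-70,6)],[(-109,0,34),(60,0,34)],[(58,-82,52),(58,82,52),(105,82,52),(105,-82,52),(58,-82,52)],[(-67,7,36),(-67,67,36),(58,67,36)],[(-70,-4,6),(58,-4,6)],[(-70,-70,6),(58,-70,6)]):
      cv2.polylines(I,[np.round(proj(n,T(s,np.array(L)*mm),C[n])*16).astype(int)],False,(0,0,255),1,cv2.LINE_AA,4)
    cv2.polylines(I,[np.round(proj(n,T(t,B[[1,3,7,5]]),C[n])*16).astype(int)],True,(0,255,0),1,cv2.LINE_AA,4)
  cv2.imwrite("pics/ovt.png",cv2.resize(im[160:280,110:265],None,fx=5,fy=5)); cv2.imwrite("pics/ovs.png",cv2.resize(im2[190:420,210:400],None,fx=2.6,fy=2.6))
E
python3 fit.py
```

```text
dock [0.5418037  0.2188392  1.76220611] [[-0.4, -1.6], [-0.6, -1.2], [-0.8, 3.2], [-0.4, 3.6], [-2.6, -0.7], [3.1, -0.6], [-2.9, -2.4], [3.0, -2.4], [-1.1, -0.2]]
dock [0.54215564 0.21763232 1.76162715] [[0.3, -1.8], [0.0, -1.4], [-0.1, 3.0], [0.2, 3.4], [-0.4, -0.4]]
dock [0.54113648 0.22085124 1.76109167] [[-2.7, 0.5], [3.3, 0.6], [-2.9, -1.3], [3.2, -1.2]]
term top [ 0.461116   -0.19103875  1.60673761] [-0.2  0.6  0.3  0.5  0.1 -0.5 -0.2 -0.5]
('top',) [ 0.46150328 -0.19072067  1.60224583] 0.0456886887550354
('side',) [ 0.45877971 -0.19036315  1.5926109 ] 0.0685652494430542
('top', 'side') [ 0.46042448 -0.19111078  1.60923498] 0.14304620027542114
bay [[0.57755724 0.2288234  0.006     ]] foot [[0.60285957 0.09825238 0.        ]]
```

```bash
sed -i '/^obs=/,/^def f/s/82/78/g; s/(58,-82,52),(58,82,52),(105,82,52),(105,-82,52),(58,-82,52)/(58,-78,52),(58,78,52),(105,78,52),(105,-78,52),(58,-78,52)/' fit.py; python3 fit.py
```

```text
dock [0.54238925 0.21897425 1.76126303] [[-0.2, 0.1], [-0.4, 0.4], [-1.1, 0.7], [-0.7, 1.2], [-0.3, -0.8], [-0.1, -0.5], [-0.7, -2.5], [0.1, -2.2], [-1.1, -0.5]]
dock [0.54314921 0.217672   1.76072099] [[0.6, -0.3], [0.3, 0.0], [-0.4, 0.3], [-0.0, 0.8], [-0.4, -0.8]]
dock [0.54161644 0.22120556 1.76288148] [[-0.2, 0.7], [0.3, 0.8], [-0.6, -1.2], [0.4, -1.1]]
term top [ 0.461116   -0.19103875  1.60673761] [-0.2  0.6  0.3  0.5  0.1 -0.5 -0.2 -0.5]
('top',) [ 0.46150328 -0.19072067  1.60224583] 0.0456886887550354
('side',) [ 0.45877971 -0.19036315  1.5926109 ] 0.0685652494430542
('top', 'side') [ 0.46042448 -0.19111078  1.60923498] 0.14304620027542114
bay [[0.57815219 0.22892474 0.006     ]] foot [[0.60333137 0.09832991 0.        ]]
```

View pics/ovt.png

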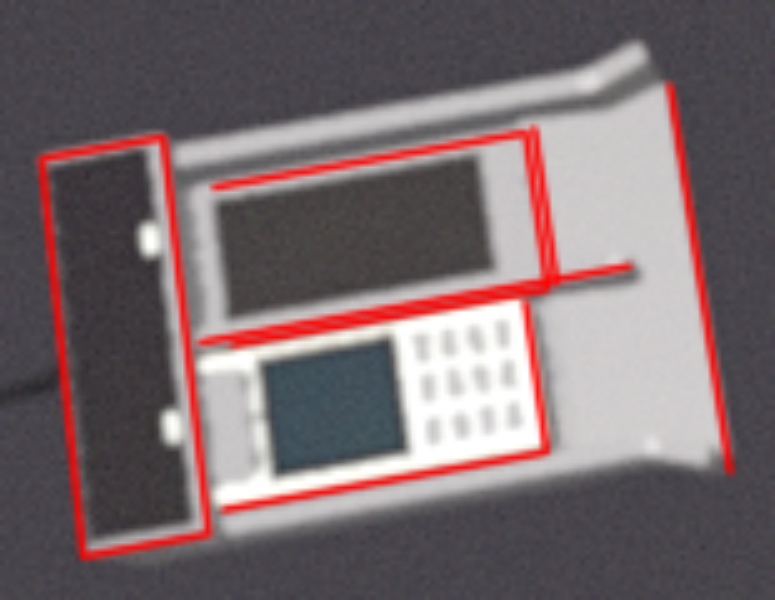

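View pics/ovs.png

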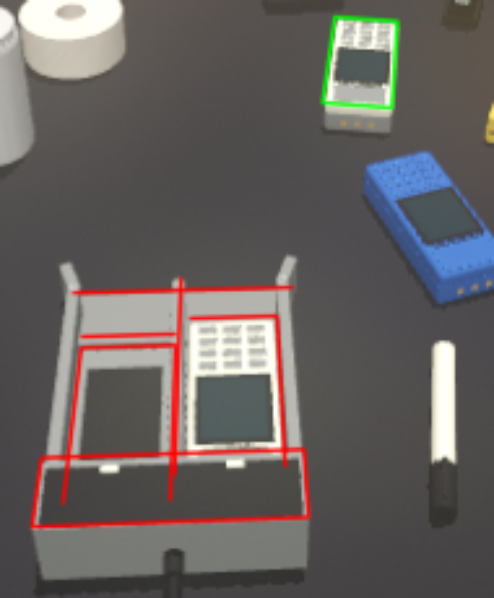

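The overlay fits within about 1 px. The dock is at (0.542, 0.219, yaw 1.761) and the terminal at (0.461, -0.191, yaw 1.605). Next is a helper that turns a target pose into tool-axis shifts.

```bash
cat > go.py <<'E'
import sys
from h import *
from scipy.spatial.transform import Rotation as R
def show(x,y,z,ang):  # ang: desired tool-x heading (mod pi)
    s=r.get_state();Rm=R.from_quat(s["eef_rot"]).as_matrix()
    h=np.arctan2(Rm[1,0],Rm[0,0]);d=(ang-h+np.pi/2)%np.pi-np.pi/2
    Rn=Rm@R.from_rotvec([0,0,-d]).as_matrix()
    D=np.array([x,y,z])-s["tool_pos"]
    print("t",round(s["clock"],2),"pos",s["tool_pos"].round(4),"tool-x heading",round(h,4),"tilt",Rm[:,2].round(3),"F",s["contact_force"].round(1),"open",round(s["opening"],3))
    print("yaw turns",round(-d/2/np.pi,4),"shift now-axes",(Rm.T@D).round(4),"shift after yaw",(Rn.T@D).round(4))
if __name__=="__main__": show(*map(float,sys.argv[1:5]))
E
python3 go.py 0.4614 -0.201 0.16 0.034
```

```text
t 0.55 pos [ 0.2242 -0.5834  0.2387] tool-x heading -1.204 tilt [ 0. -0. -1.] F [-0.2 -0.2  1.1] open 0.996
yaw turns -0.197 shift now-axes [-0.2719 -0.3586  0.0787] shift after yaw [ 0.2501 -0.3742  0.0787]
```

```bash
python3 -m jog '[[0,0,0,-0.0219,0],[0,0,0,-0.0219,0],[0,0,0,-0.0219,0],[0,0,0,-0.0219,0],[0,0,0,-0.0219,0],[0,0,0,-0.0219,0],[0,0,0,-0.0219,0],[0,0,0,-0.0219,0],[0,0,0,-0.0219,0]]'; python3 -m jog '[[0.025,-0.037,0.008,0,0],[0.025,-0.037,0.008,0,0],[0.025,-0.037,0.008,0,0],[0.025,-0.037,0.008,0,0],[0.025,-0.037,0.008,0,0],[0.025,-0.037,0.008,0,0],[0.025,-0.037,0.008,0,0],[0.025,-0.037,0.008,0,0],[0.025,-0.037,0.008,0,0],[0.025,-0.037,0.006,0,0],[0,0,0,0,0],[0,0,0,0,0]]'; python3 go.py 0.4614 -0.201 0.16 0.034
python3 - <<'E'
from h import *
c=r.get_calibration("wrist");im=r.snapshot("wrist");im2=im[:,:,::-1].copy()
for n in ["pics/w1.png"]: cv2.imwrite(n,im2)
t=[0.4612,-0.1909,1.605]
from fit import T
P=np.array([[70,-30,30],[-70,-30,30],[-70,30,30],[70,30,30]])*1e-3
cv2.polylines(im2,[np.round(proj("wrist",T(t,P),c)*16).astype(int)],True,(0,0,255),1,cv2.LINE_AA,4)
cv2.imwrite("pics/w1o.png",im2)
E
```

```text
clock: 1.45
tool_pos: [0.224, -0.5835, 0.2388]
eef_rot: [1.0, 0.02, -0.0, 0.0]
contact_force: [-0.3, 0.7, 1.3]
opening: 1.001
clock: 2.65
tool_pos: [0.462, -0.2039, 0.1607]
eef_rot: [1.0, 0.019, 0.0, 0.0]
contact_force: [-0.9, -0.2, -0.3]
opening: 1.004
t 2.65 pos [ 0.462  -0.2039  0.1607] tool-x heading 0.0376 tilt [ 0. -0. -1.] F [-0.9 -0.2 -0.3] open 1.004
yaw turns 0.0006 shift now-axes [-0.0005 -0.0029  0.0007] shift after yaw [-0.0005 -0.0029  0.0007]
```

View pics/w1o.png

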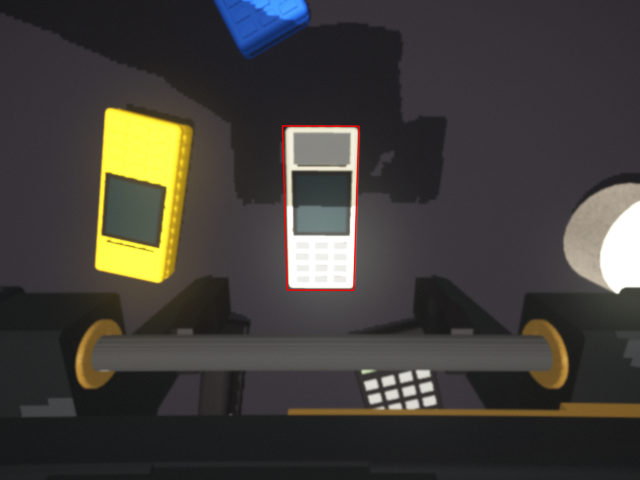

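The wrist view shows the terminal at (321,208), and the predicted outline coincides with it. I'll descend and grip.

```bash
python3 -m jog '[[0,-0.003,0.02,0,0],[0,0,0.02,0,0],[0,0,0.02,0,0],[0,0,0.02,0,0],[0,0,0.02,0,0],[0,0,0.02,0,0],[0,0,0.02,0,0],[0,0,0.013,0,0],[0,0,0,0,0],[0,0,0,0,0]]'; python3 go.py 0.4614 -0.201 0.006 0.034;  python3 -m jog '[[0,0,0,0,1],[0,0,0,0,1],[0,0,0,0,1],[0,0,0,0,1],[0,0,0,0,1],[0,0,0,0,1],[0,0,0,0,1],[0,0,0,0,1]]' 20
```

```text
clock: 3.7
tool_pos: [0.4606, -0.2035, 0.008]
eef_rot: [1.0, 0.016, -0.0, 0.0]
contact_force: [-0.1, 0.0, -0.4]
opening: 1.0
t 3.7 pos [ 0.4606 -0.2035  0.008 ] tool-x heading 0.0321 tilt [-0.    -0.001 -1.   ] F [-0.1  0.  -0.4] open 1.0
yaw turns -0.0003 shift now-axes [ 0.0008 -0.0025  0.002 ] shift after yaw [ 0.0008 -0.0025  0.002 ]
clock: 4.5
tool_pos: [0.4614, -0.2022, 0.0081]
eef_rot: [1.0, 0.017, 0.0, 0.0]
contact_force: [-0.1, -1.0, 5.6]
opening: 0.68
```

```bash
python3 -m jog '[[0,0,-0.01,0,1],[0,0,-0.02,0,1],[0,0,-0.02,0,1],[0,0,-0.01,0,1],[0,0,0,0,1]]'; python3 go.py 0.6132 0.0462 0.068 0.1905
```

```text
clock: 5.0
tool_pos: [0.4617, -0.2024, 0.0689]
eef_rot: [1.0, 0.017, 0.001, 0.0]
contact_force: [-0.1, 0.6, -3.3]
opening: 0.682
t 5.0 pos [ 0.4617 -0.2024  0.0689] tool-x heading 0.034 tilt [ 0.002 -0.    -1.   ] F [-0.1  0.6 -3.3] open 0.682
yaw turns -0.0249 shift now-axes [ 0.1599 -0.2433  0.0011] shift after yaw [ 0.1958 -0.2154  0.0011]
```

```bash
python3 -m jog '[[0,0,0,-0.0083,1],[0,0,0,-0.0083,1],[0,0,0,-0.0083,1],[0.0196,-0.0215,0,0,1],[0.0196,-0.0215,0,0,1],[0.0196,-0.0215,0,0,1],[0.0196,-0.0215,0,0,1],[0.0196,-0.0215,0,0,1],[0.0196,-0.0215,0,0,1],[0.0196,-0.0215,0,0,1],[0.0196,-0.0215,0,0,1],[0.0196,-0.0215,0,0,1],[0.0196,-0.0215,0,0,1],[0,0,0,0,1],[0,0,0,0,1],[0,0,0,0,1]]'; python3 go.py 0.6132 0.0462 0.068 0.1905
python3 - <<'E'
from h import *
from fit import T
d=np.load("dock.npy")
for n in("wrist","side","top"):
  c=r.get_calibration(n);im=r.snapshot(n)[:,:,::-1].copy()
  cv2.imwrite(f"pics/{n}2.png",im)
  for L in([(-109,-4,34),(0,-4,34)],[(-109,4,34),(0,4,34)],[(-75,-70,34),(0,-70,34)],[(-130,-82,0),(-130,82,0)],[(-75,-4,12),(-75,-70,12)]):
    cv2.polylines(im,[np.round(proj(n,T(d,np.array(L)*1e-3),c)*16).astype(int)],False,(0,0,255),1,cv2.LINE_AA,4)
  cv2.imwrite(f"pics/{n}2o.png",im)
E
```

```text
clock: 6.6
tool_pos: [0.6116, 0.0445, 0.0667]
eef_rot: [0.995, 0.095, -0.001, 0.001]
contact_force: [0.4, -1.2, -2.6]
opening: 0.677
t 6.6 pos [0.6116 0.0445 0.0667] tool-x heading 0.19 tilt [-0.003 -0.002 -1.   ] F [ 0.4 -1.2 -2.6] open 0.677
yaw turns -0.0001 shift now-axes [ 0.0019 -0.0013 -0.0013] shift after yaw [ 0.0019 -0.0013 -0.0013]
```

View pics/wrist2o.png

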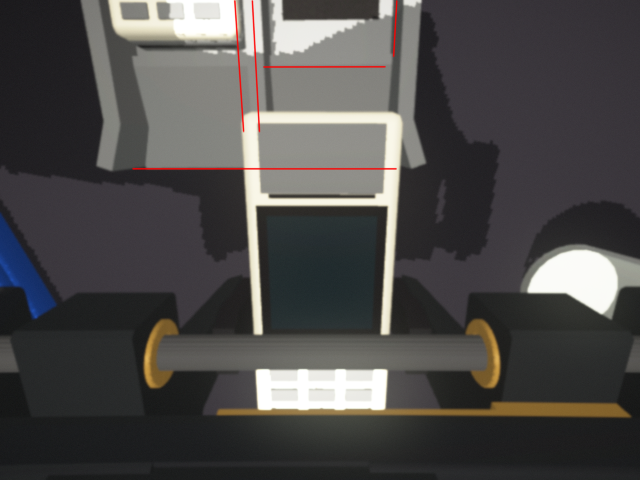

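View pics/side2o.png

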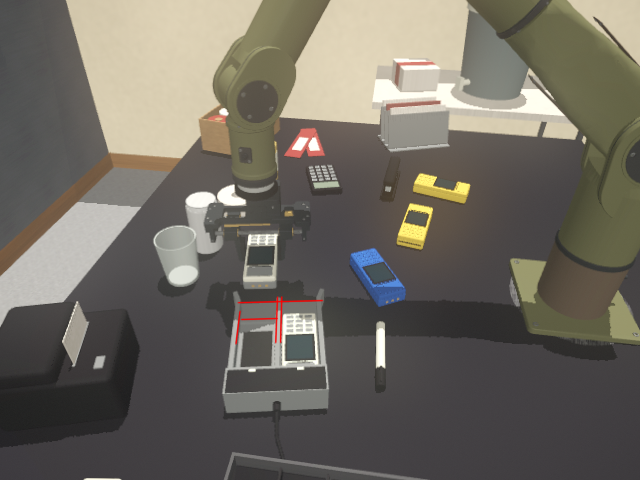

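View pics/top2o.png

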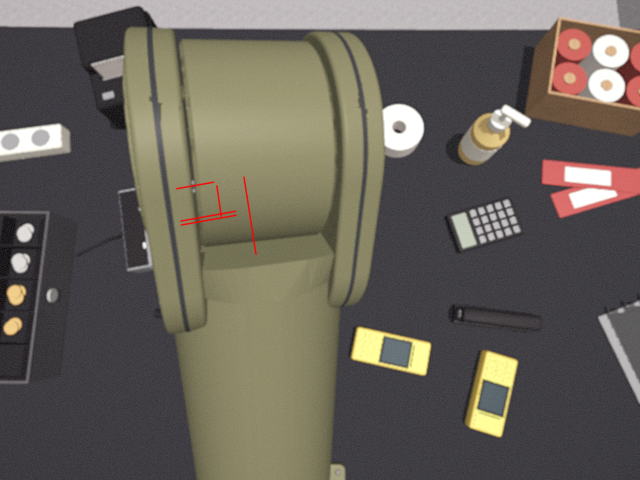

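Run:
```python
import cv2
a=cv2.imread("pics/wrist2.png");b=cv2.imread("pics/wrist2o.png")
import numpy as np
f=lambda i:cv2.resize(i[0:180,90:440],None,fx=2.25,fy=2.25*.73,interpolation=cv2.INTER_CUBIC)
cv2.imwrite("pics/z2.png",np.vstack([f(a),f(b)]))
```

```text
(no output)
```

View pics/z2.png

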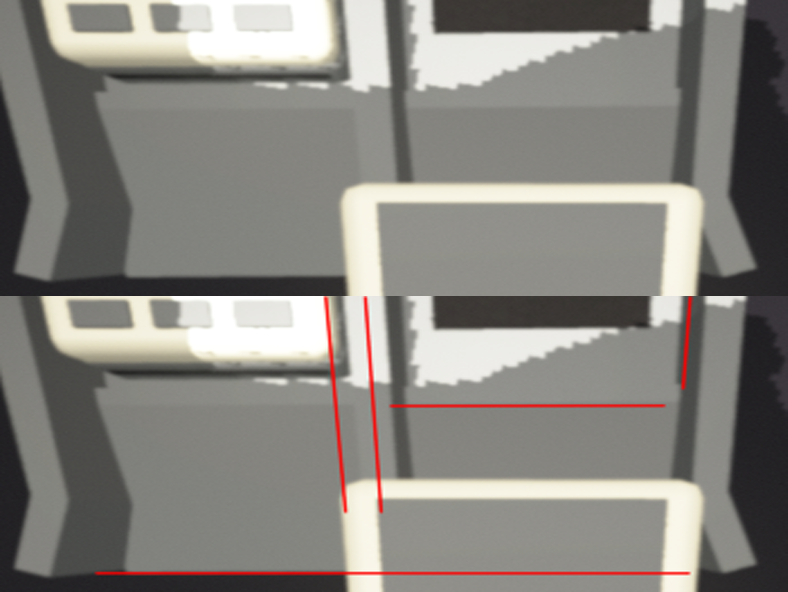

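```bash
cat > chk.py <<'E'
from h import *
d=np.load("dock.npy")
def bayf(X): 
    c,s=np.cos(d[2]),np.sin(d[2]);X=np.atleast_2d(X);D=X[:,:2]-d[:2]
    return np.c_[D@[c,s]-.003,D@[-s,c]+.037]*1e3
E
python3 - <<'E'
from chk import *
q=lambda p:np.array(p)/np.array([2.25,1.6425])+[90,0]
s=r.get_state();print("tcp bay",bayf(s["tool_pos"]))
print("nose corners",bayf(back("wrist",q([(343,215),(702,215)]),.0885)))
print("mid wall R edge",bayf(back("wrist",q([(388,20),(398,100)]),.034)))
print("mid wall L edge",bayf(back("wrist",q([(346,20),(359,110)]),.034)))
print("outer inner edge",bayf(back("wrist",q([(704,20),(696,90)]),.034)))
print("floor sill corners",bayf(back("wrist",q([(405,105),(680,105)]),.012)))
print("foot",bayf(back("wrist",q([(130,275)]),.0)))
E
```

```text
tcp bay [[-187.30365845    1.42860839]]
nose corners [[-113.50312363   28.34953172]
 [-113.59120771  -28.0551771 ]]
mid wall R edge [[-59.48048971  27.78660044]
 [-79.69844116  26.72939054]]
mid wall L edge [[-59.49794952  36.43809504]
 [-82.34890551  35.24218653]]
outer inner edge [[-59.64606797 -37.34206597]
 [-77.2322673  -36.8751607 ]]
floor sill corners [[-76.50558412  28.38379858]
 [-76.65140769 -37.89487641]]
foot [[-132.34552442  108.71274544]]
```

Run:
```python
from chk import *
from fit import T
im=cv2.imread("pics/side2.png");n="side"
s=r.get_state();tp=s["tool_pos"]
t=[tp[0]+.0113*np.cos(1.761),tp[1]+.0113*np.sin(1.761),1.761]
B=np.array([[70,-30,30],[-70,-30,30],[-70,30,30],[70,30,30],[70,-30,30],[70,-30,0],[70,30,0],[70,30,30]])*1e-3+[0,0,.0585]
im2=im.copy()
cv2.polylines(im2,[np.round(proj(n,T(t,B))*16).astype(int)],False,(0,255,0),1,cv2.LINE_AA,4)
for L in([(-109,-4,34),(50,-4,34)],[(-109,4,34),(50,4,34)],[(-75,-70,34),(50,-70,34)],[(-75,-78,34),(50,-78,34)],[(-130,-70,0),(-130,70,0)],[(-75,-4,12),(-75,-70,12)],[(-75,70,34),(50,70,34)]):
    cv2.polylines(im2,[np.round(proj(n,T(d,np.array(L)*1e-3))*16).astype(int)],False,(0,0,255),1,cv2.LINE_AA,4)
f=lambda i:cv2.resize(i[225:375,225:335],None,fx=3.6,fy=3.6,interpolation=cv2.INTER_CUBIC)
cv2.imwrite("pics/z3.png",np.hstack([f(im),f(im2)]))
```

```text
(no output)
```

View pics/z3.png

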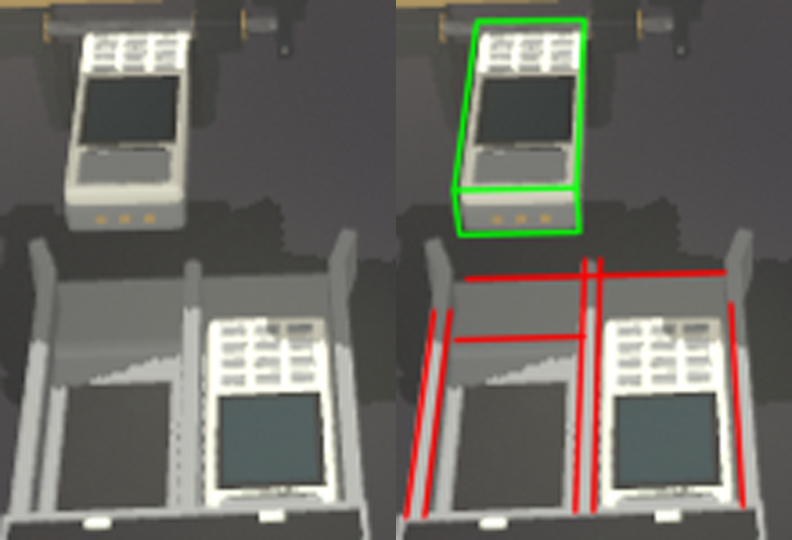

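The side and wrist views disagree by about 3 mm on the lateral bay position. I'll lower the nose just in front of the walls, so it's at the same height as the wall tops, and compare them directly.

```bash
python3 -m jog '[[0.003,0.017,0.01,0,1],[0,0,0.015,0,1],[0,0,0.015,0,1],[0,0,0.011,0,1],[0,0,0,0,1],[0,0,0,0,1],[0,0,0,0,1]]'
python3 - <<'E'
from chk import *
print(r.get_calibration("wrist")["t"]);s=r.get_state();print("tcp bay",bayf(s["tool_pos"]),s["tool_pos"])
a=r.snapshot("wrist")[:,:,::-1];cv2.imwrite("pics/wrist3.png",a);b=r.snapshot("side")[:,:,::-1];cv2.imwrite("pics/side3.png",b)
cv2.imwrite("pics/z4.png",cv2.resize(a[0:230,60:460],None,fx=2,fy=2,interpolation=cv2.INTER_CUBIC))
cv2.imwrite("pics/z5.png",cv2.resize(b[225:375,225:335],None,fx=4,fy=4,interpolation=cv2.INTER_CUBIC))
E
```

```text
clock: 7.45
tool_pos: [0.6194, 0.0307, 0.0171]
eef_rot: [0.995, 0.096, 0.0, -0.0]
contact_force: [0.9, -0.5, -3.3]
opening: 0.676
[-0.61490957 -0.0611061   0.15066739]
tcp bay [[-202.47185224   -2.97992053]] [0.61940962 0.03067854 0.01712934]
```

View pics/z4.png

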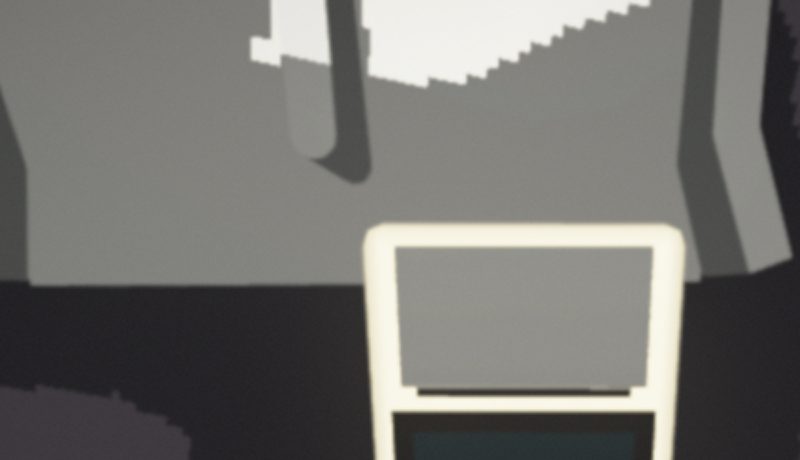

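View pics/z5.png

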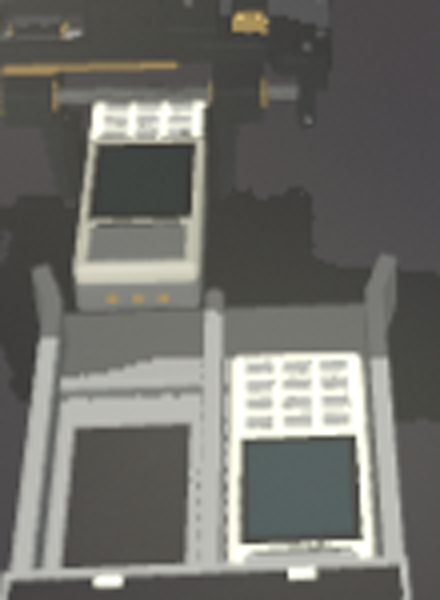

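Run:
```python
from chk import *
q=lambda p:(np.array(p)+.5)/2-.5+[60,0]
B=lambda p,z:print(bayf(back("wrist",q(p),z)).round(1).tolist())
print("nose top corners");B([(364,240),(685,240)],.0385);B([(366,285),(682,285)],.0385);B([(376,440),(672,440)],.0385)
print("mid R edge/L edge/tip");B([(336,130),(328,10)],.034);B([(289,130)],.034);B([(314,158)],.034)
print("outer inner top");B([(713,130),(722,10)],.034);B([(752,272)],.034)
print("foot");B([(40,285),(340,284)],0);
q=lambda p:(np.array(p)+.5)/4-.5+[225,225]
B=lambda p,z:print(bayf(back("side",q(p),z)).round(1).tolist())
print("side nose bottom");B([(78,306),(199,304)],.0085);print("nose top");B([(75,276),(201,274)],.0385)
print("wall top mid: L,R");B([(206,320),(222,320)],.034);print("outer wall top L,R");B([(40,340),(59,340)],.034);B([(370,340),(388,340)],.034)
```

```text
nose top corners
[[-125.3, 24.1], [-125.3, -32.2]]
[[-132.9, 24.2], [-132.8, -32.2]]
[[-161.2, 24.2], [-161.2, -32.2]]
mid R edge/L edge/tip
[[-107.0, 28.7], [-89.2, 28.6]]
[[-107.1, 36.8]]
[[-111.5, 32.9]]
outer inner top
[[-107.0, -36.9], [-89.1, -36.9]]
[[-130.6, -45.9]]
foot
[[-133.1, 108.3], [-132.6, 39.0]]
side nose bottom
[[-127.0, -31.2], [-126.3, 26.5]]
nose top
[[-116.6, -29.1], [-115.9, 29.2]]
wall top mid: L,R
[[-90.5, 32.0], [-90.3, 39.3]]
outer wall top L,R
[[-80.6, -42.1], [-80.4, -33.6]]
[[-75.4, 106.2], [-75.1, 114.3]]
```

In the wrist view the bay centre is at y = -4.1 and the terminal centre at -4.0. The side view agrees within 1 mm, so they're aligned. I'll advance 15 mm, lower, and release.

```bash
python3 -m jog '[[0,-0.005,0,0,1],[0,-0.005,0,0,1],[0,-0.005,0,0,1],[0,0,0,0,1],[0,0,0.001,0,1],[0,0,0.001,0,1],[0,0,0.001,0,1],[0,0,0,0,1]]';  python3 -m jog '[[0,0,0,0,0],[0,0,0,0,0],[0,0,0,0,0],[0,0,0,0,0],[0,0,0,0,0],[0,0,0,0,0]]'
python3 - <<'E'
from chk import *
s=r.get_state();print("tcp bay",bayf(s["tool_pos"]),s["tool_pos"],s["contact_force"])
a=r.snapshot("wrist")[:,:,::-1];cv2.imwrite("pics/wrist4.png",a)
cv2.imwrite("pics/z6.png",cv2.resize(a[0:300,60:460],None,fx=2,fy=2,interpolation=cv2.INTER_CUBIC))
E
```

```text
clock: 8.35
tool_pos: [0.6162, 0.0444, 0.0136]
eef_rot: [0.995, 0.095, -0.0, 0.0]
contact_force: [0.1, -0.6, -2.1]
opening: 0.679
clock: 8.95
tool_pos: [0.6162, 0.0448, 0.0138]
eef_rot: [0.995, 0.095, 0.0, 0.0]
contact_force: [-0.2, 0.4, 0.2]
opening: 0.998
tcp bay [[-187.96774964   -2.53972725]] [0.61623151 0.04483701 0.01379588] [-0.20457817  0.42069516  0.19911908]
```

View pics/z6.png

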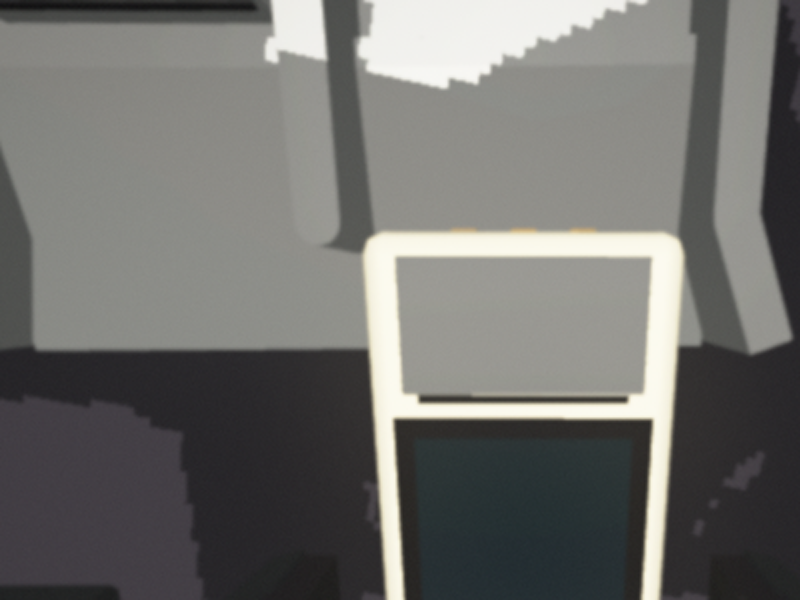

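Released with the nose on the ramp: the nose edge is at (524,240) in the crop, between the walls, with a gap on each side. Next: lift, back off behind the tail, close the fingers and lower.

```bash
python3 -m jog '[[0,0,-0.015,0,0],[0,0,-0.015,0,0],[0,0,-0.015,0,0],[0,0,0,0,0],[0,0.02,0,0,0.5],[0,0.02,0,0,1],[0,0.02,0,0,1],[0,0.022,0,0,1],[0,0,0,0,1],[0,0,0,0,1]]'
python3 - <<'E'
from chk import *
s=r.get_state();print("tcp bay",bayf(s["tool_pos"]),s["tool_pos"],s["opening"])
a=r.snapshot("wrist")[:,:,::-1];cv2.imwrite("pics/wrist5.png",a)
a=r.snapshot("side")[:,:,::-1];cv2.imwrite("pics/side5.png",a)
E
```

```text
clock: 10.0
tool_pos: [0.6315, -0.0352, 0.0587]
eef_rot: [0.995, 0.095, 0.0, -0.0]
contact_force: [0.0, 1.1, 0.1]
opening: 0.48
tcp bay [[-269.49856271   -2.39472494]] [ 0.63152431 -0.03524685  0.05874007] 0.47952643720732835
```

View pics/wrist5.png

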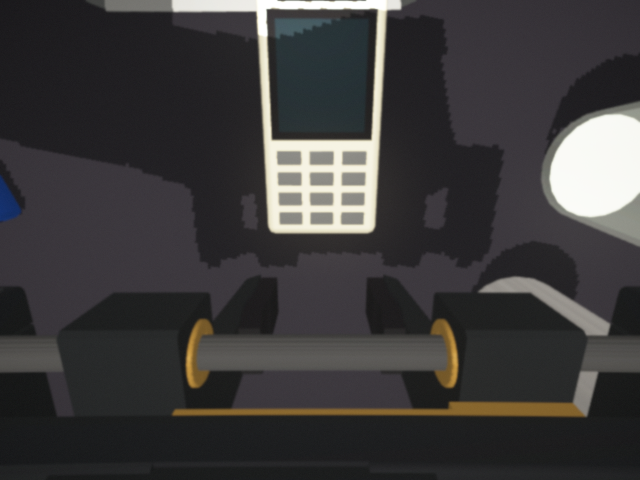

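View pics/side5.png

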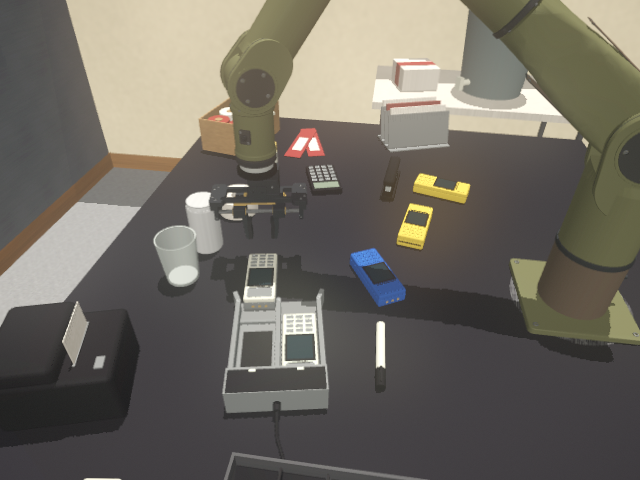

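Run:
```python
from chk import *
print(back("top",[(323,132),(398,133),(272,120)],0.0)); print(back("top",[(323,90),(398,130)],[.122,.045]))
a=cv2.imread("pics/wrist5.png")
X=back("wrist",[(270,228),(376,228),(262,10),(386,10)],[.03,.03,.034,.034]);print(bayf(X))
```

```text
[[ 0.74525019 -0.05576497  0.        ]
 [ 0.74416457 -0.21238335  0.        ]
 [ 0.77105474  0.05187425  0.        ]]
[[ 0.77494867 -0.05704577  0.122     ]
 [ 0.73148801 -0.2052935   0.045     ]]
[[-241.90876665   24.16225107]
 [-241.79602041  -32.87744555]
 [-141.67970658   22.94470378]
 [-141.56830004  -31.84891512]]
```

The can, at about (0.765,-0.056), would be only 1–2 mm from the wide gripper body if I lowered here. Pushing with the gripper turned 90° puts the body's long side along the bay. First I'll check the last joint's room.

```bash
python3 - <<'E'
from chk import *
print(r.get_state()["q"].round(2))
c=r.get_calibration("wrist");print(-c["R"].T@c["t"])
E
python3 -m jog '[[0,0,-0.01,-0.02,1],[0,0,-0.01,-0.02,1],[0,0,0,-0.02,1]]';python3 -c "
from plant import r;print(r.get_state()['q'].round(2))"
```

```text
[ 0.18  0.96 -0.36  1.65  0.51  0.63 -0.27]
[0.61906423 0.03486413 0.20408065]
clock: 10.4
tool_pos: [0.6325, -0.0332, 0.0802]
eef_rot: [0.959, 0.284, 0.001, -0.0]
contact_force: [0.2, -0.3, -0.2]
opening: 0.119
[ 0.24  0.94 -0.48  1.65  0.61  0.7   0.03]
```

```bash
python3 -m jog '[[0,0,0,-0.0211,1],[0,0,0,-0.0211,1],[0,0,0,-0.0211,1],[0,0,0,-0.0211,1],[0,0,0,-0.0211,1],[0,0,0,-0.0211,1],[0,0,0,-0.0211,1],[0,0,0,-0.0211,1],[0,0,0,-0.0211,1],[0,0,0,0,1],[0,0,0,0,1]]'
python3 - <<'E'
from chk import *
import go
b=np.array([np.cos(d[2]),np.sin(d[2])]);l=np.array([-b[1],b[0]])
print("tcp bay",bayf(r.get_state()["tool_pos"]))
h=d[:2]+.003*b-.037*l-.0030*l-.278*b
go.show(h[0],h[1],.022,1.761)
a=r.snapshot("wrist")[:,:,::-1];cv2.imwrite("pics/wrist6.png",a)
E
```

```text
clock: 11.5
tool_pos: [0.6316, -0.0344, 0.0788]
eef_rot: [0.637, 0.771, 0.0, -0.0]
contact_force: [0.1, -0.3, -0.4]
opening: 0.01
tcp bay [[-268.62859306   -2.61878105]]
t 11.5 pos [ 0.6316 -0.0344  0.0788] tool-x heading 1.7596 tilt [-0.     0.001 -1.   ] F [ 0.1 -0.3 -0.4] open 0.01
yaw turns -0.0002 shift now-axes [-0.0094  0.0004  0.0568] shift after yaw [-0.0094  0.0004  0.0568]
```

View pics/wrist6.png

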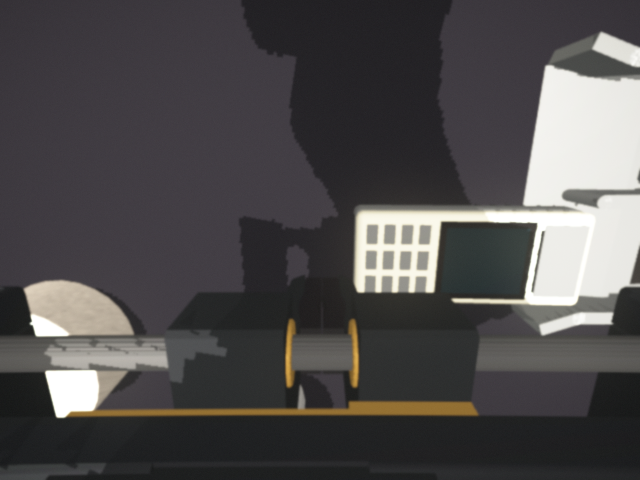

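```bash
python3 -m jog '[[-0.010,0.0004,0.02,0,1],[0,0,0.02,0,1],[0,0,0.015,0,1],[0,0,0.007,0,1],[0,0,0,0,1],[0,0,0,0,1]]'
python3 -m jog '[[0.005,0,0,0,1],[0.005,0,0,0,1],[0.005,0,0,0,1],[0.005,0,0,0,1],[0.005,0,0,0,1],[0.005,0,0,0,1],[0,0,0,0,1]]' 40
cat > st.py <<'E'
from chk import *
import sys
s=r.get_state();f=s["contact_force"]
print("bay",(bayf(s["tool_pos"])+[[0,3.1]]).round(1),"z",s["tool_pos"][2].round(4),"F",f.round(1),"t",s["clock"].round(2))
if len(sys.argv)>1:
  k=sys.argv[1]
  a=r.snapshot("side")[:,:,::-1];cv2.imwrite(f"pics/s{k}.png",cv2.resize(a[180:420,180:380],None,fx=2.4,fy=2.4,interpolation=cv2.INTER_CUBIC))
  a=r.snapshot("wrist")[:,:,::-1];cv2.imwrite(f"pics/w{k}.png",a)
E
python3 st.py 7
```

```text
clock: 12.15
tool_pos: [0.6341, -0.0448, 0.0167]
eef_rot: [0.637, 0.771, 0.0, -0.0]
contact_force: [0.5, -0.9, 0.5]
opening: 0.006
clock: 12.85
tool_pos: [0.6285, -0.0151, 0.017]
eef_rot: [0.636, 0.771, 0.0, 0.0]
contact_force: [1.1, -0.9, 0.5]
opening: 0.001Traceback (most recent call last):
  File "st.py", line 4, in <module>
    print("bay",(bayf(s["tool_pos"])+[[0,3.1]]).round(1),"z",s["tool_pos"][2].round(4),"F",f.round(1),"t",s["clock"].round(2))
                                                                                                          ^^^^^^^^^^^^^^^^
AttributeError: 'float' object has no attribute 'round'
```

```bash
sed -i 's/s\["clock"\].round(2)/s["clock"]/' st.py; python3 st.py 7
```

```text
bay [[-2.491e+02 -1.000e-01]] z 0.017 F [ 1.1 -0.9  0.5] t 12.85
```

View pics/s7.png

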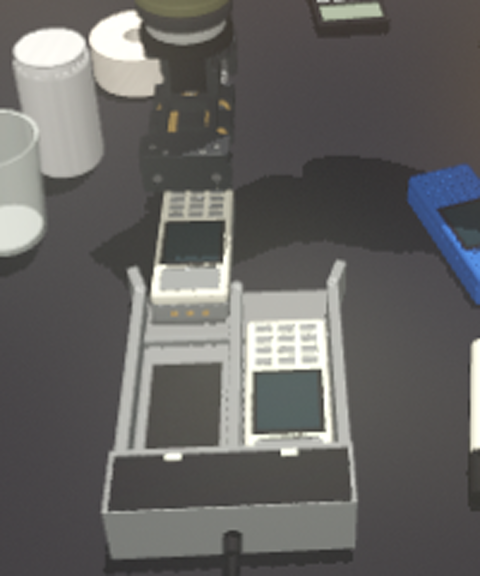

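View pics/w7.png

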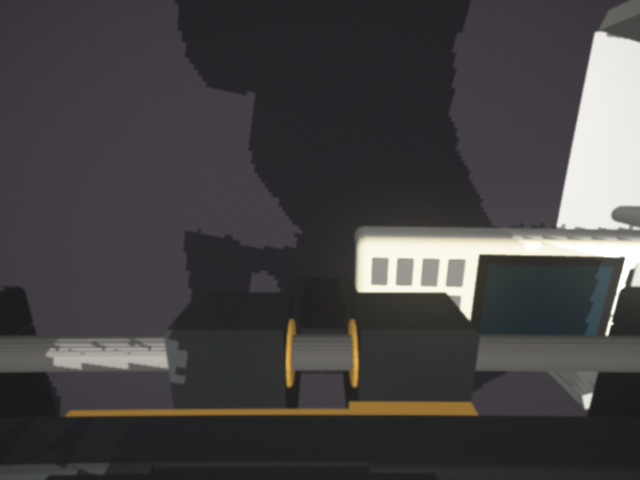

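```bash
python3 -m jog '[[0.005,0,0,0,1],[0.005,0,0,0,1],[0.005,0,0,0,1],[0.005,0,0,0,1],[0.005,0,0,0,1],[0.005,0,0,0,1],[0.005,0,0,0,1],[0.005,0,0,0,1],[0.005,0,0,0,1],[0.005,0,0,0,1]]'; python3 st.py
python3 -m jog '[[0.005,0,0,0,1],[0.005,0,0,0,1],[0.005,0,0,0,1],[0.005,0,0,0,1],[0.005,0,0,0,1],[0.005,0,0,0,1],[0.005,0,0,0,1],[0.005,0,0,0,1],[0.005,0,0,0,1],[0.005,0,0,0,1]]'; python3 st.py 8
```

```text
clock: 13.95
tool_pos: [0.6187, 0.0336, 0.0166]
eef_rot: [0.637, 0.771, -0.0, -0.0]
contact_force: [0.0, -1.5, -0.4]
opening: 0.007
bay [[-199.4    0.3]] z 0.0166 F [ 0.  -1.5 -0.4] t 13.95
clock: 14.95
tool_pos: [0.6095, 0.0821, 0.0168]
eef_rot: [0.637, 0.771, -0.0, 0.0]
contact_force: [0.9, -4.1, 2.1]
opening: 0.004
bay [[-1.501e+02  1.000e-01]] z 0.0168 F [ 0.9 -4.1  2.1] t 14.95
```

View pics/s8.png

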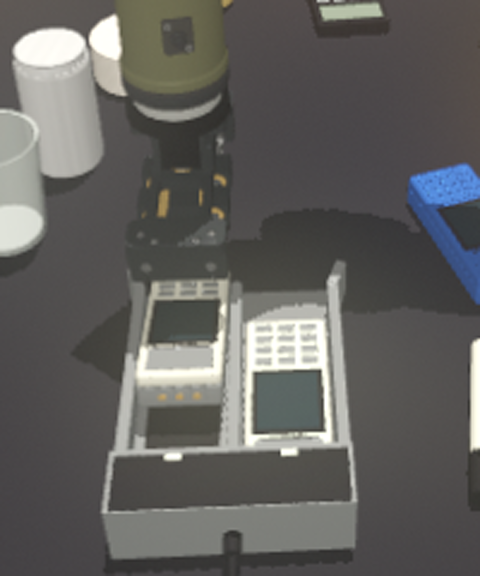

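View pics/w8.png

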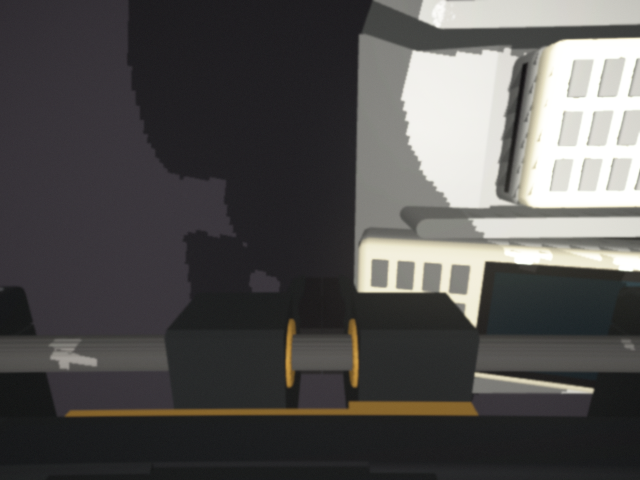

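```bash
python3 -m jog '[[0.005,0,0,0,1],[0.005,0,0,0,1],[0.005,0,0,0,1],[0.005,0,0,0,1],[0.005,0,0,0,1],[0.005,0,0,0,1],[0.005,0,0,0,1],[0.005,0,0,0,1],[0.005,0,0,0,1],[0,0,0,0,1]]'; python3 st.py 9
```

```text
clock: 16.05
tool_pos: [0.6004, 0.1283, 0.0167]
eef_rot: [0.636, 0.772, 0.001, -0.001]
contact_force: [0.8, -0.2, -0.9]
opening: 0.003
bay [[-103.     0.3]] z 0.0167 F [ 0.8 -0.2 -0.9] t 16.05
```

View pics/s9.png

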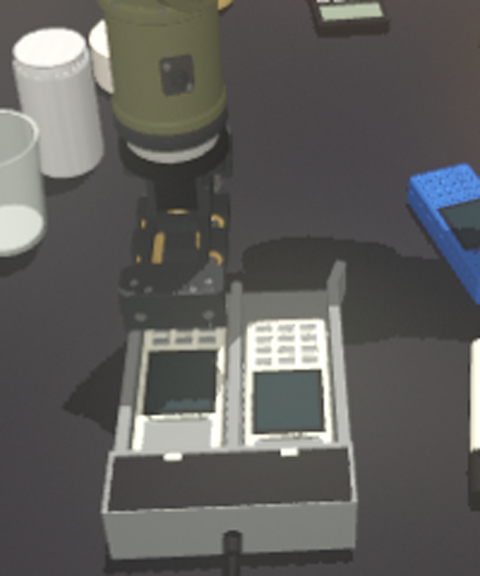

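View pics/w9.png

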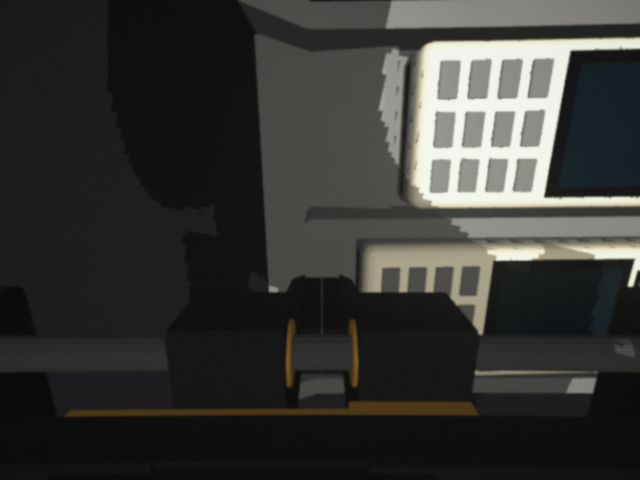

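```bash
python3 -m jog '[[0.003,0,0,0,1],[0.003,0,0,0,1],[0.003,0,0,0,1],[0.003,0,0,0,1],[0,0,0,0,1]]'; python3 st.py 
python3 -m jog '[[0.002,0,0,0,1],[0.001,0,0,0,1],[0,0,0,0,1]]'; python3 st.py 10
```

```text
clock: 16.65
tool_pos: [0.5985, 0.1391, 0.0168]
eef_rot: [0.636, 0.771, 0.0, -0.0]
contact_force: [0.8, -0.4, 0.2]
opening: 0.011
bay [[-92.1   0.1]] z 0.0168 F [ 0.8 -0.4  0.2] t 16.65
clock: 16.95
tool_pos: [0.5981, 0.1413, 0.0167]
eef_rot: [0.637, 0.771, 0.0, 0.0]
contact_force: [0.2, 0.4, -1.1]
opening: 0.005
bay [[-89.8   0.1]] z 0.0167 F [ 0.2  0.4 -1.1] t 16.95
```

View pics/s10.png

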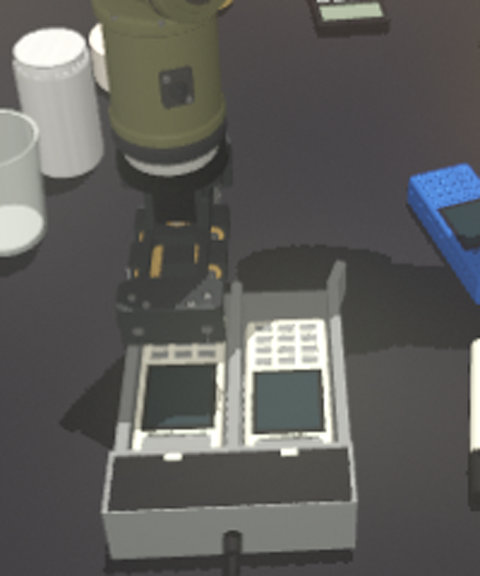

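View pics/w10.png

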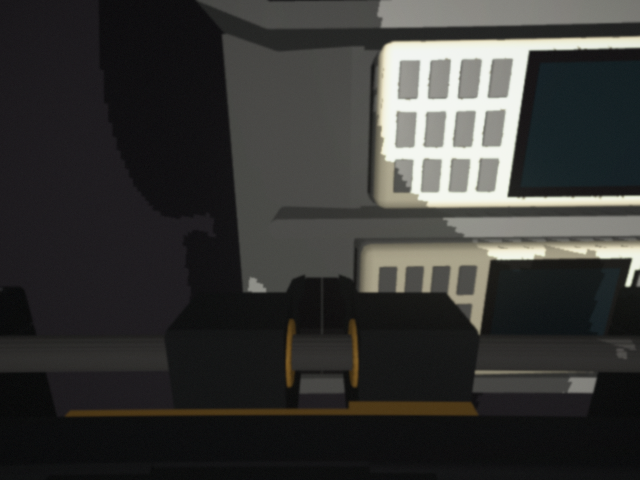

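```bash
python3 -m jog '[[0.001,0,0,0,1],[0.001,0,0,0,1],[0.001,0,0,0,1],[0,0,0,0,1]]'; python3 st.py 
python3 -m jog '[[0.001,0,0,0,1],[0.001,0,0,0,1],[0,0,0,0,1]]'; python3 st.py 11
```

```text
clock: 17.45
tool_pos: [0.5974, 0.1444, 0.0167]
eef_rot: [0.637, 0.771, 0.0, -0.0]
contact_force: [0.2, -0.7, -0.7]
opening: 0.002
bay [[-86.7   0.2]] z 0.0167 F [ 0.2 -0.7 -0.7] t 17.45
clock: 17.75
tool_pos: [0.5971, 0.1464, 0.0167]
eef_rot: [0.637, 0.771, 0.0, -0.0]
contact_force: [0.1, 0.7, -0.2]
opening: 0.003
bay [[-84.7   0.2]] z 0.0167 F [ 0.1  0.7 -0.2] t 17.75
```

View pics/w11.png

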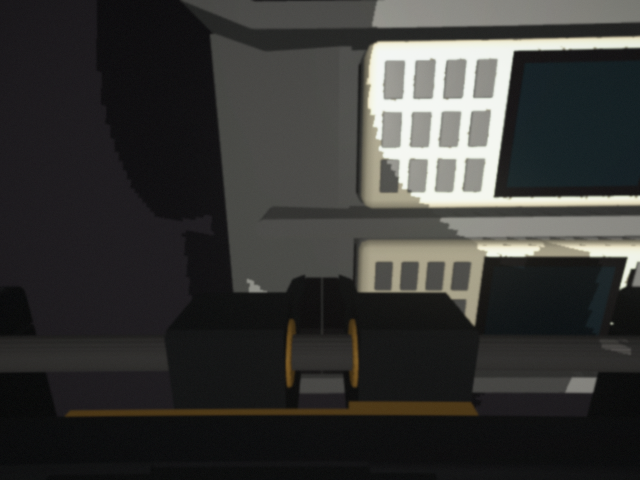

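View pics/s11.png

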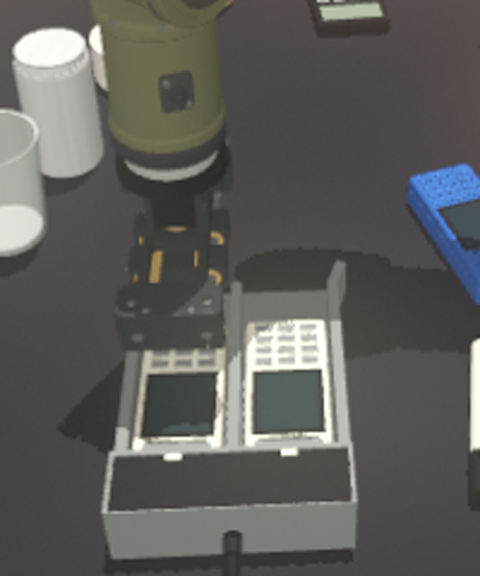

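```bash
python3 -m jog '[[0.001,0,0,0,1],[0,0,0,0,1]]'; python3 st.py 
python3 -m jog '[[0.001,0,0,0,1],[0,0,0,0,1]]'; python3 st.py 12
```

```text
clock: 18.05
tool_pos: [0.597, 0.147, 0.0167]
eef_rot: [0.637, 0.771, -0.0, 0.0]
contact_force: [1.3, -1.5, -0.4]
opening: 0.005
bay [[-84.    0.1]] z 0.0167 F [ 1.3 -1.5 -0.4] t 18.05
clock: 18.25
tool_pos: [0.5967, 0.1481, 0.0167]
eef_rot: [0.637, 0.771, 0.0, 0.0]
contact_force: [0.3, -0.7, -0.8]
opening: 0.003
bay [[-82.9   0.1]] z 0.0167 F [ 0.3 -0.7 -0.8] t 18.25
```

View pics/w12.png

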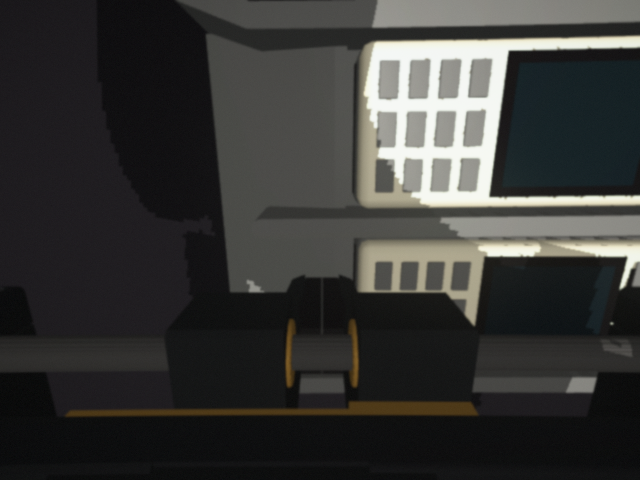

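Both tails now line up (our edge at x≈357, docked about 356). I'll back off, lift and inspect.

```bash
python3 -m jog '[[-0.01,0,0,0,1],[-0.02,0,0,0,1],[-0.03,0,0,0,1],[0,0,-0.03,0,1],[0,0,-0.04,0,1],[-0.02,0,-0.04,0,1],[-0.03,0,-0.02,0,1],[0,0,0,0,1],[0,0,0,0,1]]'; python3 st.py 13
python3 - <<'E'
from h import *
from fit import T
d=np.load("dock.npy");l=np.array([-np.sin(d[2]),np.cos(d[2])]);
a=r.snapshot("side")[:,:,::-1];cv2.imwrite("pics/z13.png",cv2.resize(a[285:420,215:340],None,fx=4.4,fy=4.4,interpolation=cv2.INTER_CUBIC))
E
```

```text
clock: 19.25
tool_pos: [0.6177, 0.0388, 0.147]
eef_rot: [0.638, 0.77, 0.0, 0.0]
contact_force: [-0.7, 0.7, -1.2]
opening: 0.004
bay [[-194.2    0.2]] z 0.147 F [-0.7  0.7 -1.2] t 19.25
```

View pics/z13.png

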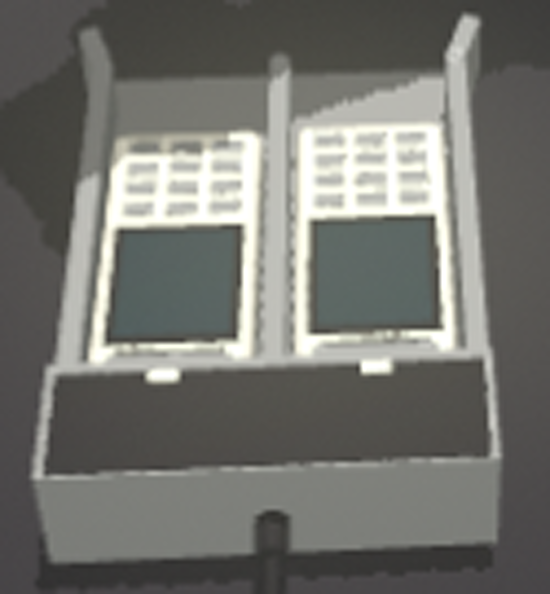

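View pics/w13.png

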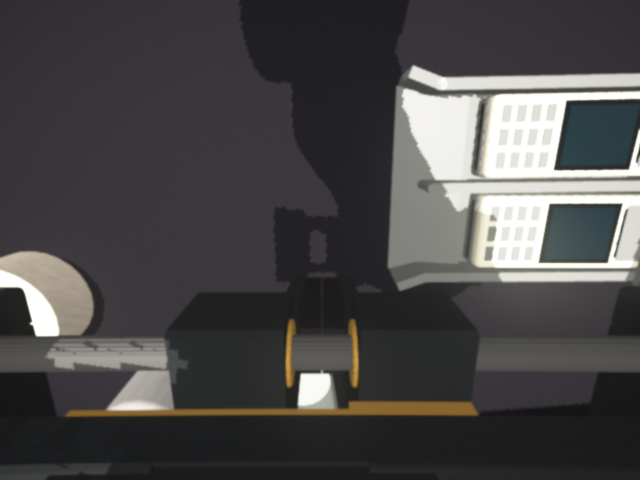

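```bash
python3 -m jog '[[-0.028,-0.024,0,0,1],[-0.028,-0.024,0,0,1],[-0.028,-0.024,0,0,1],[-0.028,-0.024,0,0,1],[-0.028,-0.024,0,0,1],[-0.028,-0.024,0,0,1],[-0.028,-0.024,0,0,1],[-0.028,-0.024,0,0,1],[-0.028,-0.024,0,0,1],[0,0,0,0,1],[0,0,0,0,1]]'
python3 - <<'E'
from chk import *
a=r.snapshot("top")[:,:,::-1];cv2.imwrite("pics/top14.png",a);cv2.imwrite("pics/z14.png",cv2.resize(a[160:280,110:265],None,fx=5,fy=5,interpolation=cv2.INTER_CUBIC))
for o in r.cut_out("terminal_mid","top"): print(round(o["score"],2),o["rect"])
E
```

```text
clock: 20.5
tool_pos: [0.4529, -0.2478, 0.1462]
eef_rot: [0.637, 0.771, 0.0, -0.001]
contact_force: [-0.3, -0.3, -0.6]
opening: 0.006
0.89 [349.7, 323.2, 429.2, 373.2]
0.75 [143.1, 186.9, 218.1, 225.5]
0.71 [254.6, 271.6, 328.5, 336.8]
0.67 [462.5, 350.2, 515.7, 435.3]
```

View pics/z14.png

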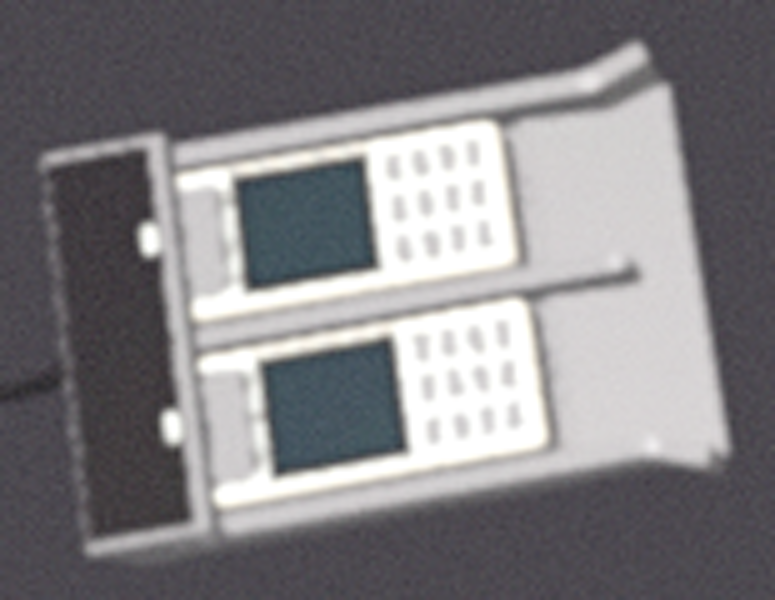

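View pics/top14.png

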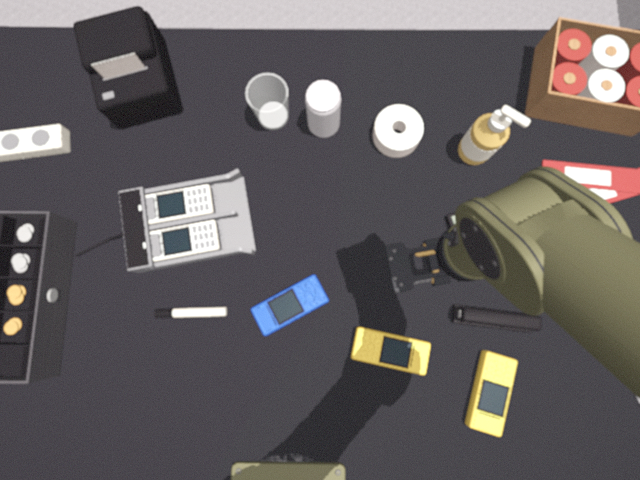

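Run:
```python
from chk import *
q=lambda p:(np.array(p)+.5)/5-.5+[110,160]
for z in(.036,.042):
  for nm,p in(("ours tail",[(500,124),(521,265)]),("docked tail",[(530,299),(550,448)]),("ours screen",[(237,180),(364,157),(376,268),(249,290)]),("docked screen",[(262,359),(391,337),(405,450),(276,474)])):
    print(z,nm,bayf(back("top",q(p),z)).mean(0).round(1))
q=lambda p:(np.array(p)+.5)/4.4-.5+[215,285]
for z in(.036,.042):
  for nm,p in(("ours tail",[(118,137),(262,132)]),("docked tail",[(298,126),(442,122)]),("ours screen",[(115,228),(244,225),(241,341),(108,343)]),("docked screen",[(310,216),(436,215),(440,330),(310,333)])):
    X=bayf(back("side",q(p),z));print("side",z,nm,X.mean(0).round(1),"w",np.ptp(X[:2,1]).round(1))
```

```text
0.036 ours tail [-70.3   0.7]
0.036 docked tail [-71.9  73.3]
0.036 ours screen [ 9.7 -1.9]
0.036 docked screen [ 8.  71.2]
0.042 ours tail [-71.6   2.5]
0.042 docked tail [-73.2  74.6]
0.042 ours screen [ 7.8 -0.1]
0.042 docked screen [ 6.2 72.6]
side 0.036 ours tail [-63.8   0.6] w 57.6
side 0.036 docked tail [-66.9  73. ] w 58.3
side 0.036 ours screen [11.1  0.2] w 49.3
side 0.036 docked screen [ 8.8 73.6] w 48.7
side 0.042 ours tail [-58.1   1.3] w 57.0
side 0.042 docked tail [-61.2  73. ] w 57.7
side 0.042 ours screen [15.9  0.9] w 48.8
side 0.042 docked screen [13.7 73.6] w 48.2
```

Both cameras put our terminal 1.6–3 mm further in than the docked one. Its tail-to-screen spacing also matches the docked one's, so it isn't tilted and the tail has dropped. Handing in.

```bash
python3 -c "
from plant import r
print(r.finish_job(), r.get_state()['clock'])"
```

```text
the job is handed in; nothing more can be done
the job is handed in; nothing more can be done
```

The loose white terminal is in the free bay, and I handed the job in after about 20.6 s (limit 48 s). The hand-in reports no verdict. I gripped the terminal across its width, rested its nose on the entry ramp and let go. I then pushed its tail with closed fingers until it was over the sill, and moved the arm clear.

**Position along the bay:** our terminal sits 1.6–1.7 mm further in than the docked one in the top view, and 2.3–3.1 mm in the side view. The top view puts its tail at -70.3 mm, against -70 mm for exactly home.

**Position across the bay:** it lies 72–73.5 mm from the docked terminal; 74 mm would be exact.

**Lying flat:** the tail-to-screen spacing matches the docked terminal's in both views (within 0.1 mm top, 0.8 mm side). That means the tail is down behind the sill.

**Other objects:** in the last top picture the docked terminal and the bystanders I could see look where they started. The arm hid the calculator and most of the stapler's surroundings, so I did not re-check the calculator.

**Checks that disagreed or were missing:**
- The wrist camera put the bay about 3–4 mm to one side of my fit from the top and side views. I lined the terminal up with the walls directly in the wrist view instead.
- The side view puts both tails 4–5 mm further in than the top view does, so I relied on the comparison with the docked terminal.
- I turned the gripper 90° for the push, because its body would have passed within 1–2 mm of the can.
- I stopped the push on position; no back-stop force showed.

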